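Close a two-part plaster mould with its draw latch

ROBOT

A 7-joint arm with a two-finger parallel gripper is mounted at the origin on a cart in front of the work surface, level with it; the furniture and walls round the work are solid. World frame = base frame: x ahead of the robot, y to its left, z up, the work surface at z = 0. Lengths are in mm, angles in rad, forces in N, time in s.
With the tool pointing down it reaches from about 425 to 975 mm from the base axis. Payload 16.7 kg.
Tool frame: the origin (TCP) lies on the centre line of the jaws, within the pads' length; the fingertips stand manip.tip_extent ahead of it and the grasp point (between the pads) lies 5 mm behind it (manip.tip_extent is the distance from the TCP to the fingertips, in mm); z points along the fingers, y is the line along which they close (so a half turn about z gives the same grasp; the last joint's range is limited). The gripper opens to 85 mm and grips with 20 to 120 N. Pads are 22 mm wide; open, the fingers measure 114 mm over their backs; the gripper's body (76 mm by 85 mm) begins 54 mm behind the grasp point. The pads swing forward as they close: fully open they stand 13 mm farther back than shut.
Start: joints at [1.131, 0.426, 0.074, 1.606, -0.034, 1.111, -0.067], TCP at [192.857, -646.825, 245.302] pointing down, gripper open.
Joint ranges: [-2.85, 2.85], [-0.5, 2.14], [-1.23, 1.37], [0.21, 2.46], [-1.02, 4.16], [0.16, 2.05], [-2.73, 2.73]. Speed limits (rad/s): [1.89, 1.89, 2.39, 2.39, 3.01, 3.01, 3.01].

INTERFACE

Orientations are given as a unit quaternion [w, x, y, z].
In Python, from plant import readout, read_camera, camera_model, job, recognise, tip_of, manip gives the robot as it stands. The module is installed in compiled form; this text tells all that it offers.
- The arm moves only by the tool apply_moves, never from a script. Its arguments are lists of equal length, an entry for each row: "xyz": the shift along the world's x, y, z in mm, a list of three; "rotation": the turn, a rotation vector about the world's x, y, z in rad, a list of three; "gripper": the opening, from -1 (shut) to 1 (fully open). In form: {"xyz": [[tx, ty, tz], ...], "rotation": [[ax, ay, az], ...], "gripper": [gripper, ...]}. A call has 1 to 5 rows; each row is the pose to reach, as a shift and turn from the pose commanded when the call began; what a row does not reach only later rows make up. A row lasts 1/10 s, in which the tool goes at most 50 mm and 8.59 degrees, less where a joint would pass 70% of its speed; a pose out of reach is approached as far as the arm can. A call with a gripper value outside its range is refused whole. The fingers move at their own pace and stop on an object; "force" is the grip in N (left out, the last holds). Time passes only in rows, so rows that repeat a pose let the fingers close. It gives the time, the measured TCP pose, the force, the opening and the grip force at its end, in the units of the state.
- readout.sense(): the state, without advancing time (a new reading comes with each control period).
- read_camera(name): name is "scene" or "top"; returns (picture, depth): 400x640x3 uint8, blue, green, red; 400x640 float32, mm along the optical axis (not along the pixel's ray), 0 where there is no reading.
- camera_model(name): a dict with "mtx" (3x3 intrinsics, pixels), "extrinsics" (4x4, takes a point from camera to world coordinates). Camera axes: x right, y down, z forward; pixel columns grow to the right and rows downward; lengths in mm; the calibration is good to about 2 mm. A picture is of the moment at which its call begins. camera_model takes no time and is no camera call.
- job.close_job(): hands the job in; it is judged then, once.
Trained networks look in the newest picture that a camera, given by its name, has taken for a name from the list of things; names that differ only in an ending like _2 or _b are one class to them, and where a whole thing is asked for, a point or a joint stands for the part that bears it (a point fixed in the world has none). Each returns a list of dicts, best first, with "conf" (0 to 1); they miss things now and then, are a little off and sometimes report something else, mostly with a low value. They report only what shows in the picture. A call takes as long as a camera call. They do not tell look-alikes from the thing itself.
- recognise(camera, label): "box" ([left, top, right, bottom] in pixels, round what is visible of it).
- tip_of(camera, label): "uv" ([column, row] in pixels: a listed point, or the origin of a listed thing).
The state is a dict: "time_s": time; "joint_positions": joint angles; "dq": joint speeds; "effort": joint torques, N m; "position": TCP position; "orientation": TCP orientation; "contact_force": force on the tool from outside, world axes, zero at the start; "torque": the same for the moment, N m; "finger_gap": finger opening in mm; "grip_force": force on a finger pad.
Only numpy, scipy, OpenCV 4.12 (cv2) and the standard library are available. Lean on these libraries where they do the work, as an engineer would, in place of code of your own. Each camera call takes 0.05 s, during which the arm holds its last target. There are 200 camera calls.

TASK

Close the two-part plaster press mould: hook the draw latch's loop behind the keeper on the loose half, then press the latch lever down over centre until it lies flat, so that the latch draws the seam shut and holds it. Feel your way: press the lever gently, do not lean on or shove the loose half, and leave the tub, tape and mallet where they are.

Things in the scene. Friction and masses are not known exactly. Their poses are not given: they have to be found in the camera images.
- mould_base: fixed half of the mould: white plaster block 115 x 130 x 40 mm on a plywood board 12 mm thick, steel latch on top. Origin: board's underside, below the seam. x: along the latch, from lever tail to keeper; y across; z up. Seam face at x = 0, this block at x < 0, its top at z = 52 mm. The lever's hinge pin runs along y at x = -45, z = 66 mm
- mould_half: loose half: white plaster block 120 (x) x 130 x 40 mm, about 1.1 kg, lying on the board at x > 0 between two low wooden rails. Origin: centre of its underside; axes as mould_base. It stands 2 to 5 mm off the seam; seam closed: its origin at x = 60 mm of mould_base. It starts to slide at about 5 to 8 N
- keeper (a point): on the loose half's steel keeper: middle of its post's face, 51.5 mm above the block's underside; axes as mould_half. Post at x < 0; a ledge at z = -4 mm reaches to x = +24; a lip (z = +4 to +8 mm, 16 mm wide) overhangs to x = +6.5. The loop's bar hooks into the 8 mm slot between ledge and lip, its centre 3 mm from the post's face
- latch_lever (a joint): angle of the steel lever (52 x 20 x 4 mm), rad: 0 = flat, pointing to -x of mould_base (hard stop); grows as its tip rises and swings over towards the keeper, to 2.0 at most. It stays where it is left. With the loop hooked it resists with a few N, most at about 0.4 rad, passes centre at about 0.05 rad and is held shut below that
- lever_handle: outer end of the lever with its black thumb button. Origin: in the lever's mid plane, 42 mm from the hinge pin, under the button's middle; z out of the lever (up when flat), -x to its tip. The ribbed button, 18 x 22 mm, is pressed here. It sits on a screw stem: its top stands 6 to 18 mm above this origin, differing from latch to latch and not measured: feel for it
- loop_arms (a joint): angle of the loop's hinge on the lever, rad. The loop's two arms are hinged on the lever 20 mm from the hinge pin towards the lever's tip; the loop's pitch above the level is this value minus the lever's. Stiff: the loop stays at the angle where it is left
- loop_bar (a point): middle of the steel loop's cross bar, 6 mm thick, 39 mm long across the latch, 95 mm from the loop's hinge. Axes: x along the loop away from its hinge, y across, z out of the loop (up when level). Springs in the arms let the bar give 1 mm per 10 N away from the hinge
- loop_tab (a point): grasp point on the upright finger tab at the loop's end, 13 mm beyond the bar and 20 mm above it; same axes as loop_bar. The tab is 24 mm wide (y), 8 mm thick (x) and reaches from the bar's level to 12 mm above this point; pinch it across y from above
- glaze_tub: bystander: lidded plastic tub 75 mm across, 72 mm tall; origin under its centre
- tape_roll: bystander: roll of masking tape 100 mm across, 24 mm tall; origin under its centre
- mallet: bystander: wooden mallet 110 x 273 x 66 mm lying on the table; origin under its centre
Things that resemble listed ones, but are neither listed nor needed, are in the scene too. What is meant by the mould_half is not black or pink, and is the smaller of those in its own colour.

How it is judged (in metres and radians):
On the way, in this order (a step that is already met when the one before it is completed fails the run):
1. the loop's bar sits under the keeper's lip, lever still up (x of loop_bar in the frame of keeper between 0 and 0.006 m and z of loop_bar in the frame of keeper between -0.004 and 0.003 m and value of joint latch_lever above 0.4 rad), for 0.2 s.
2. the lever is pressed flat with the loop hooked (value of joint latch_lever below 0.035 rad and x of loop_bar in the frame of keeper below 0.006 m and z of loop_bar in the frame of keeper below 0.003 m), for 0.2 s.
At the end, for the whole second after the job is handed in: the lever lies flat (within 0.035 rad), the loop's bar is in the keeper's slot (0 to 6 mm from the post's face, under the lip), the seam is closed within 1.2 mm, the loose half lies level (0.03 rad) and at rest (all of step 2 and x of loop_bar in the frame of keeper above 0 m and z of loop_bar in the frame of keeper above -0.004 m and x of mould_half in the frame of mould_base below 0.0612 m and angle between the z axis of mould_half and the z axis of mould_base, either way round below 0.03 rad and linear speed of mould_half below 0.01 m/s); the robot touches nothing.
It fails at once if the lever's outer end or its thumb button is pressed with more than 35 N (contact force between any of the fingers, the arm and lever_handle above 35 N).
It fails at once if the robot leans on the loose half or its keeper with more than 15 N (contact force between any of the fingers, the arm and mould_half above 15 N).
It fails at once if the loose half is shoved away from the seam (more than 8 mm open) or tipped (0.12 rad) (x of mould_half in the frame of mould_base above 0.068 m or angle between mould_half's own z axis and vertical above 0.12 rad).
It fails at once if tub, tape or mallet moved more than 20 mm (distance of any of glaze_tub, tape_roll, mallet from where it was at the start of the episode above 0.02 m).
It also fails if it takes over 58 s, if anything falls off the work surface, if the arm or the gripper's body presses on something with over 40 N, if the wrist force passes 120 N, or if a joint passes its speed limit or range.

## Working session

There is one attempt and no reset: what is moved stays moved. The work goes in short steps, Python scripts to look and compute and a tool call to move; the robot and the scene stay as the last step left them, time stands still between calls to the robot, and variables do not carry over. Pictures are saved under pics/ and viewed, at most 10 in all, crops included, and the job is handed in when it is done.

Besides the shell and the picture viewer there is one more tool, called after "Request:" as a command line: name --argument value ..., lists and objects as JSON in quotes. apply_moves: Moves the arm, as the interface text tells. Its arguments: {"type":"object","properties":{"xyz":{"type":"array","items":{"type":"array","items":{"type":"number"}}},"rotation":{"type":"array","items":{"type":"array","items":{"type":"number"}}},"gripper":{"type":"array","items":{"type":"number"}},"force":{"type":"number"}},"required":["xyz","rotation","gripper"]}

```bash
mkdir -p pics
cat > h.py <<'E'
import numpy as np, cv2
from plant import *
def w(cam,uv,d):
    m=camera_model(cam);K=np.array(m['mtx']);T=np.array(m['extrinsics'])
    p=np.linalg.inv(K)@np.array([uv[0],uv[1],1.0])*d
    return (T@np.append(p,1))[:3]
def proj(cam,P):
    m=camera_model(cam);K=np.array(m['mtx']);T=np.linalg.inv(np.array(m['extrinsics']))
    p=K@(T@np.append(P,1))[:3];return p[:2]/p[2]
def med(D,uv,r=2):
    u,v=int(round(uv[0])),int(round(uv[1]));a=D[max(v-r,0):v+r+1,max(u-r,0):u+r+1];a=a[a>0]
    return float(np.median(a)) if a.size else 0
E
python3 - <<'E'
from h import *
s=readout.sense();print({k:np.round(v,3) for k,v in s.items()},manip.tip_extent)
for c in('scene','top'):
    I,D=read_camera(c);cv2.imwrite(f'pics/{c}0.png',I)
    print(c,np.round(camera_model(c)['extrinsics'],2).tolist(),np.round(camera_model(c)['mtx'],0).tolist())
    for n in['mould_base','mould_half','keeper','lever_handle','loop_bar','loop_tab','glaze_tub','tape_roll','mallet']:
        for t in tip_of(c,n)[:3]:
            print(n,round(t['conf'],2),np.round(t['uv'],1),np.round(w(c,t['uv'],med(D,t['uv'])),1))
E
```

```text
{'time_s': np.float64(0.0), 'joint_positions': array([ 1.131,  0.427,  0.074,  1.607, -0.034,  1.111, -0.067]), 'dq': array([ 0.   ,  0.   , -0.   ,  0.001, -0.001,  0.001, -0.001]), 'effort': array([ 1.0000e-03, -9.4985e+01,  3.7620e+00, -4.6352e+01,  1.9000e-02,
        1.0000e-02, -0.0000e+00]), 'position': array([ 192.753, -646.478,  244.61 ]), 'orientation': array([-0.001,  0.99 ,  0.144, -0.   ]), 'contact_force': array([ 0.32 , -0.875, -0.086]), 'torque': array([0.033, 0.022, 0.023]), 'grip_force': np.float64(0.0), 'finger_gap': np.float64(85.435)} 14.0
scene [[-0.57, -0.57, 0.59, -403.4], [-0.82, 0.39, -0.41, 728.23], [0.0, -0.72, -0.69, 1117.93], [0.0, 0.0, 0.0, 1.0]] [[474.0, 0.0, 319.0], [0.0, 474.0, 209.0], [0.0, 0.0, 1.0]]
mould_base 0.74 [329.  190.5] [554.9  13.2  52. ]
mould_half 0.83 [427.5 204.4] [ 315.6 -211.9   52.6]
mould_half 0.79 [347.9 254.8] [299.9 127.4  40.9]
mould_half 0.77 [175.8 262.2] [548.1 561.6  58.7]
keeper 0.95 [169.  258.5] [554.5 575.2  78.1]
keeper 0.92 [325.6 184.4] [577.4  11.5  62.3]
keeper 0.85 [347.7 234.2] [355.6  86.4  56.5]
lever_handle 
[... 491 characters left out ...]
  -4.6  62.1]
mould_base 0.31 [344.5 163.6] [579.8  10.  165.3]
mould_half 0.86 [318.1 235.6] [330.8 108.5  38.7]
mould_half 0.77 [199.9 166.3] [598.  544.   52.6]
mould_half 0.75 [336.9 170.8] [568.7  33.5  54.4]
keeper 0.97 [343.4 168. ] [567.3  13.2 145. ]
keeper 0.9 [414.8 241.6] [ 304.4 -239.    75.7]
keeper 0.83 [323.8 227.4] [361.3  86.5  57.5]
lever_handle 0.42 [367.5 154.5] [626.8 -81.1  52.6]
lever_handle 0.42 [221.9 223.9] [381.5 468.4  33.5]
loop_bar 0.39 [342.3 162.6] [583.7  17.3 163. ]
loop_tab 0.41 [343.4 159.5] [599.3  11.8 128.6]
glaze_tub 0.92 [265.5 164.1] [597.9 295.4  69.4]
tape_roll 0.64 [447.4 167. ] [ 579.6 -390.2   -1.7]
mallet 0.73 [224.2 222.4] [386.9 459.3  34.8]
```

Run:
```python
import cv2,numpy as np
a=cv2.imread('pics/scene0.png')[110:300,220:440];b=cv2.imread('pics/top0.png')[110:260,280:440]
cv2.imwrite('pics/a.png',np.vstack([cv2.resize(cv2.imread('pics/scene0.png')[100:320,100:500],(480,264),interpolation=cv2.INTER_CUBIC),cv2.resize(cv2.imread('pics/top0.png')[100:320,120:520],(480,264),interpolation=cv2.INTER_CUBIC)]))
cv2.imwrite('pics/b.png',cv2.resize(np.hstack([cv2.imread('pics/scene0.png')[135:225,280:380],cv2.imread('pics/top0.png')[120:210,305:405]]),(800,360),interpolation=cv2.INTER_CUBIC))
```

```text
(no output)
```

View pics/a.png

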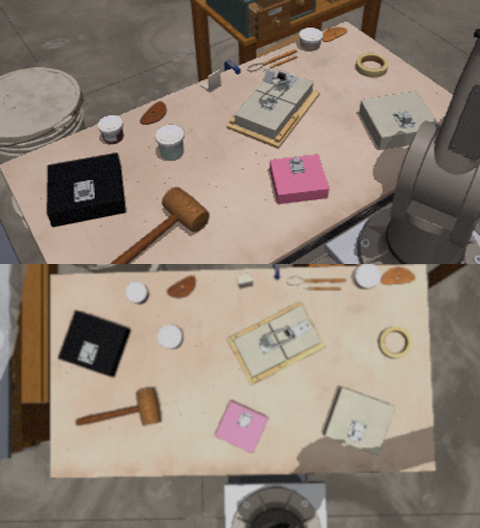

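View pics/b.png

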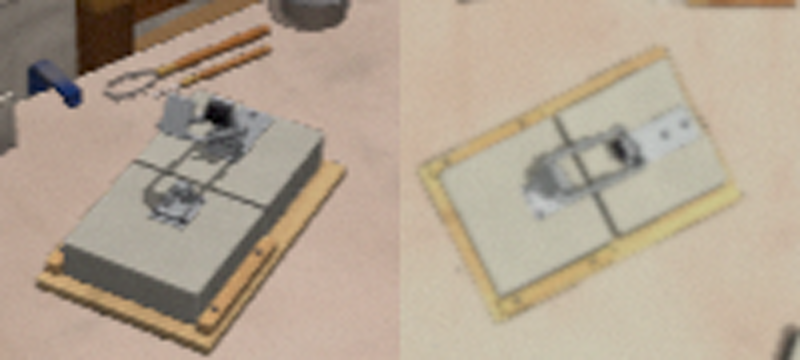

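```bash
cat >> h.py <<'E'
def ray(cam,uv):
    o=w(cam,uv,0);d=w(cam,uv,1)-o;return o,d/np.linalg.norm(d)
def atz(cam,uv,z):
    o,d=ray(cam,uv);return o+d*(z-o[2])/d[2]
def tri(uvs,uvt):
    (a,d),(b,e)=ray('scene',uvs),ray('top',uvt)
    s=np.linalg.lstsq(np.c_[d,-e],b-a,rcond=None)[0]
    p,q=a+d*s[0],b+e*s[1];return (p+q)/2,np.linalg.norm(p-q)
def cloud(cam,D):
    m=camera_model(cam);K=np.array(m['mtx']);T=np.array(m['extrinsics'])
    v,u=np.mgrid[:400,:640];P=np.stack([(u-K[0,2])/K[0,0]*D,(v-K[1,2])/K[1,1]*D,D],-1)
    P=P@T[:3,:3].T+T[:3,3];P[D<=0]=np.nan;return P
E
python3 - <<'E'
from h import *
for c in('scene','top'):
    I,D=read_camera(c);np.save(c+'.npy',D);P=cloud(c,D)
    R=(abs(P[...,0]-575)<190)&(abs(P[...,1]-5)<190)
    for lo,hi in((6,30),(44,60),(75,200)):
        Q=P[R&(P[...,2]>lo)&(P[...,2]<hi)]
        print(c,lo,len(Q),np.median(Q[:,2]),cv2.minAreaRect(Q[:,:2].astype(np.float32)))
    Q=P[R&(P[...,2]>4)&(P[...,2]<62)]; print('all',cv2.minAreaRect(Q[:,:2].astype(np.float32)))
    Q=P[R&(P[...,2]>58)]; 
    np.savetxt(c+'_hi.txt',Q,fmt='%.0f')
for c in('scene','top'):
    read_camera(c)
    for n in['mould_base','mould_half','keeper','lever_handle','loop_bar','loop_tab']:
        for t in tip_of(c,n)[:4]:
            p=atz(c,t['uv'],60)
            if abs(p[0]-575)<150 and abs(p[1]-5)<150: print(c,n,round(t['conf'],2),np.round(t['uv'],1),'z12',np.round(atz(c,t['uv'],12),1),'z63',np.round(atz(c,t['uv'],63.5),1))
E
```

```text
scene 6 977 13.745130309881006 ((575.050048828125, 5.5491485595703125), (375.9941711425781, 379.0166931152344), 0.7529932260513306)
scene 44 1584 53.51992755966694 ((556.45361328125, 31.592391967773438), (176.9337158203125, 384.0271911621094), 38.92683410644531)
scene 75 174 128.38747324397377 ((589.7775268554688, -18.10357666015625), (41.96981430053711, 100.24726867675781), 31.451854705810547)
all ((575.0399780273438, 5.176025390625), (379.75439453125, 379.65264892578125), 0.010407727211713791)
top 6 826 12.324113845341344 ((577.4878540039062, 6.0994720458984375), (368.87615966796875, 374.4077453613281), 1.103879690170288)
top 44 2009 50.97837046868608 ((556.5966796875, 31.987518310546875), (175.9420166015625, 377.5772705078125), 38.094879150390625)
top 75 169 118.23850849113228 ((595.622314453125, -17.539981842041016), (46.89976501464844, 101.01014709472656), 24.35222625732422)
all ((574.8195190429688, 4.77899169921875), (378.8344421386719, 378.44384765625), 0.19305606186389923)
scene mould_base 0.69 [325.1 187.7] z12 [610.7 -11.   12. ] z63 [563.5  23.5  63.5]
scene mould_half 0.6
[... 181 characters left out ...]
 z12 [ 711.8 -121.5   12. ] z63 [659.9 -82.   63.5]
scene loop_bar 0.39 [323.6 170.6] z12 [691.1 -61.4  12. ] z63 [640.1 -24.6  63.5]
scene loop_tab 0.59 [325.7 164.5] z12 [715.8 -88.4  12. ] z63 [663.7 -50.4  63.5]
top mould_base 0.71 [349.8 167.1] z12 [586.6 -17.   12. ] z63 [580.1 -13.9  63.5]
top mould_half 0.73 [332.9 170.3] z12 [575.9  47.6  12. ] z63 [569.8  48.4  63.5]
top keeper 0.9 [344.2 171.2] z12 [571.4   4.7  12. ] z63 [565.5   7.   63.5]
top lever_handle 0.47 [365.8 155.6] z12 [629.1 -79.   12. ] z63 [621.2 -73.6  63.5]
top loop_bar 0.54 [344.4 165.2] z12 [594.3   3.4  12. ] z63 [587.6   5.8  63.5]
top loop_tab 0.57 [348.1 165.2] z12 [594.  -10.7  12. ] z63 [587.3  -7.8  63.5]
```

Run:
```python
from h import *
for c in('scene','top'):
    D=np.load(c+'.npy');P=cloud(c,D)
    for nm,lo,hi in(('top',46,58),('all',6,300)):
        M=((abs(P[...,0]-575)<190)&(abs(P[...,1]-5)<190)&(P[...,2]>lo)&(P[...,2]<hi)).astype(np.uint8)
        if nm=='top': M=cv2.morphologyEx(M,cv2.MORPH_CLOSE,np.ones((5,5)))
        M=cv2.morphologyEx(M,cv2.MORPH_OPEN,np.ones((3,3)))
        n,L,S,C=cv2.connectedComponentsWithStats(M)
        l=L[tuple(proj(c,[560,30,52]).astype(int)[::-1])]
        if l==0:l=1+np.argmax(S[1:,4])
        v,u=np.nonzero(L==l); z=52 if nm=='top' else 12
        if nm=='all': continue
        Q=np.array([atz(c,(a,b),z) for a,b in zip(u,v)])[:,:2]
        print(c,nm,len(Q),cv2.minAreaRect(Q.astype(np.float32)), np.median(P[L==l][:,2]))
        r=cv2.minAreaRect(Q.astype(np.float32));print(np.round(cv2.boxPoints(r)).tolist())
    H=P[(abs(P[...,0]-595)<100)&(abs(P[...,1]+5)<110)&(P[...,2]>66)]
    d=np.array([-.47,.88]);k=np.argsort(H[:,:2]@d)
    print(np.round(np.c_[H[k,:2]@d,H[k,:2]@np.array([-d[1],d[0]]),H[k,2]])[::4].astype(int).tolist())
```

```text
Traceback (most recent call last):
  File "h.py", line 16, in atz
    o,d=ray(cam,uv);return o+d*(z-o[2])/d[2]
        ~~~^^^^^^^^
  File "h.py", line 14, in ray
    o=w(cam,uv,0);d=w(cam,uv,1)-o;return o,d/np.linalg.norm(d)
                    ~^^^^^^^^^^
  File "h.py", line 4, in w
    m=camera_model(cam);K=np.array(m['mtx']);T=np.array(m['extrinsics'])
ValueError: time passes only in moves, steps and waits
```

```bash
python3 - <<'E'
s=open('h.py').read()
s=s.replace("def w(","_C={}\ndef cm(c):\n    if c not in _C:_C[c]=camera_model(c)\n    return _C[c]\ndef w(",1).replace("m=camera_model(cam)","m=cm(cam)")
open('h.py','w').write(s)
E
cat > fit.py <<'E'
from h import *
for c in('scene','top'):
    D=np.load(c+'.npy');P=cloud(c,D)
    M=((abs(P[...,0]-575)<190)&(abs(P[...,1]-5)<190)&(P[...,2]>46)&(P[...,2]<58)).astype(np.uint8)
    M=cv2.morphologyEx(M,cv2.MORPH_CLOSE,np.ones((5,5)))
    M=cv2.morphologyEx(M,cv2.MORPH_OPEN,np.ones((3,3)))
    n,L,S,C=cv2.connectedComponentsWithStats(M)
    l=1+np.argmax(S[1:,4])
    v,u=np.nonzero(L==l)
    Q=np.array([atz(c,(a,b),52) for a,b in zip(u,v)])[:,:2]
    r=cv2.minAreaRect(Q.astype(np.float32));print(c,len(Q),r,np.median(P[L==l][:,2]),np.round(cv2.boxPoints(r)).tolist())
    H=P[(abs(P[...,0]-595)<100)&(abs(P[...,1]+5)<110)&(P[...,2]>66)]
    d=np.array([-.47,.88]);k=np.argsort(H[:,:2]@d)
    print(np.round(np.c_[H[k,:2]@d,H[k,:2]@np.array([-d[1],d[0]]),H[k,2]])[::3].astype(int).tolist())
E
python3 fit.py
```

```text
scene 1657 ((591.0872192382812, -14.013916015625), (132.8807830810547, 246.84085083007812), 25.66423797607422) nan [[478.0, 68.0], [585.0, -154.0], [704.0, -96.0], [598.0, 126.0]]
[[-346, -500, 68], [-344, -503, 87], [-340, -505, 66], [-339, -509, 88], [-339, -500, 69], [-338, -505, 95], [-338, -523, 84], [-337, -493, 91], [-337, -516, 118], [-335, -507, 105], [-334, -533, 92], [-334, -518, 119], [-333, -503, 120], [-332, -494, 90], [-331, -510, 119], [-331, -531, 90], [-329, -500, 98], [-327, -519, 102], [-327, -533, 97], [-324, -506, 108], [-324, -513, 102], [-323, -510, 116], [-322, -509, 104], [-322, -509, 109], [-321, -512, 108], [-318, -511, 119], [-316, -491, 102], [-312, -530, 104], [-309, -491, 107], [-295, -496, 115], [-292, -494, 114], [-282, -497, 125], [-272, -518, 72], [-269, -495, 131], [-267, -524, 168], [-265, -510, 76], [-263, -526, 169], [-262, -507, 165], [-261, -502, 130], [-260, -517, 166], [-260, -509, 169], [-259, -523, 75], [-259, -520, 167], [-258, -514, 75], [-257, -504, 165], [-256, -518, 156], [-256, -503, 137], [-255, -507, 169], [-255, -525, 163], [-254
[... 910 characters left out ...]
311, -496, 106], [-308, -498, 104], [-306, -494, 107], [-302, -496, 111], [-300, -493, 112], [-298, -531, 109], [-296, -536, 113], [-293, -537, 116], [-290, -495, 109], [-286, -496, 118], [-282, -497, 125], [-279, -535, 126], [-274, -534, 124], [-271, -535, 126], [-269, -496, 126], [-266, -534, 129], [-265, -520, 166], [-264, -495, 130], [-263, -517, 167], [-262, -509, 172], [-261, -507, 166], [-260, -526, 168], [-260, -511, 169], [-259, -524, 162], [-258, -516, 168], [-257, -533, 138], [-257, -506, 164], [-256, -518, 162], [-254, -515, 165], [-253, -520, 159], [-252, -525, 156], [-251, -515, 147], [-250, -527, 154], [-248, -511, 157], [-248, -517, 150], [-246, -506, 148], [-245, -511, 144]]
```

```bash
cat >> h.py <<'E'
X=np.array([-.430,.903,0]);X/=np.linalg.norm(X);Y=np.array([-X[1],X[0],0]);Z=np.array([0,0,1.])
O=np.array([595.5,-20.4,0])
def tob(p): p=np.asarray(p)-O; return np.stack([p@X,p@Y,p@Z],-1)
def tow(b): return O+b[0]*X+b[1]*Y+b[2]*Z
E
python3 - <<'E'
from h import *
U={}
for c in('scene','top'):
    for k in range(4):
        I,D=read_camera(c)
        if k==0:Ds=[]
        Ds.append(D)
        for n in['keeper','loop_bar','loop_tab','lever_handle']:
            for t in tip_of(c,n)[:4]:
                b=tob(atz(c,t['uv'],63.5))
                if abs(b[0])<130 and abs(b[1])<70: U.setdefault((n,c),[]).append(t['uv']);break
    P=tob(cloud(c,np.median(Ds,0)));np.save('P'+c,P)
    q=P[(abs(P[...,0])<90)&(abs(P[...,1])<30)&(P[...,2]>58)]
    q=q[np.argsort(q[:,0])];print(c,' '.join('%d,%d,%d'%tuple(np.round(a)) for a in q if abs(a[1])<14))
    a=q[(q[:,2]>90)&(abs(q[:,1])>15)&(abs(q[:,1])<26)&(q[:,0]>-25)&(q[:,0]<35)];print('arms',len(a),np.polyfit(a[:,0],a[:,2],1),a[a[:,1]<0,1].mean(),a[a[:,1]>0,1].mean())
for (n,c),v in U.items(): print(n,c,len(v),np.round(np.mean(v,0),1),np.round(np.std(v,0),1),np.round(tob(atz(c,np.mean(v,0),63.5))))
for n in['keeper','loop_bar','loop_tab','lever_handle']:
    if (n,'scene') in U and (n,'top') in U:
        p,e=tri(np.mean(U[n,'scene'],0),np.mean(U[n,'top'],0));print(n,np.round(tob(p),1),round(e,1))
E
```

```text
scene -85,-6,58 -82,11,58 -80,-3,59 -70,14,59 -68,11,59 -50,12,59 -50,8,70 -48,9,68 -47,-2,60 -47,14,71 -46,-6,59 -44,0,67 -43,8,67 -43,4,70 -42,-8,65 -42,-4,80 -41,8,72 -41,-7,79 -41,-3,68 -41,-11,82 -40,5,67 -40,-7,85 -40,-12,118 -40,8,95 -40,13,71 -40,-3,87 -40,13,93 -40,9,91 -39,5,90 -39,14,67 -39,5,103 -39,-10,80 -37,9,115 -37,10,107 -37,10,111 -36,9,120 -36,-10,113 -36,6,119 -36,10,103 -36,2,118 -35,6,111 -35,-5,119 -35,-5,115 -34,3,115 -34,7,116 -33,-1,122 -33,0,118 -32,-8,121 -31,1,116 -29,-2,116 -29,2,101 -29,10,104 -28,-5,98 -28,-13,112 -28,2,114 -28,6,116 -28,-5,116 -28,3,106 -27,7,99 -26,11,110 -26,-8,111 -26,-8,116 -25,-7,108 -25,-7,104 -25,-3,106 -25,-3,114 -24,1,103 -24,1,108 -24,5,114 -24,1,117 -24,9,107 -23,-10,108 -23,9,116 -23,9,112 -22,-2,112 -22,2,114 -22,-10,114 25,-2,72 27,-5,71 28,7,64 28,7,60 28,7,73 29,4,72 29,8,70 29,-8,72 31,1,73 32,-6,62 33,2,61 33,-2,60 33,6,67 33,6,63 34,6,72 34,-1,74 35,-6,170 35,3,59 35,5,171 36,8,61 36,-9,170 36,-4,75 37,10,170 37,0,72 37,3,171 37,6,169 37,-7,60 37,-7,74 38,10,166 38,-3,63 38,-1,171 38,5,75 38,11,159 39,7,166 39,2,61
[... 2021 characters left out ...]
 53,6,145 54,6,60 56,1,59 56,9,58 57,4,59
arms 59 [  0.57237509 112.76894145] -20.144073345595856 18.934390810581935
keeper scene 4 [325.5 183.5] [1.  1.5] [34.  1. 64.]
loop_bar scene 4 [325.4 167.3] [1.6 1. ] [-42. -42.  64.]
loop_tab scene 4 [324.6 163.6] [0.5 0.7] [-59. -55.  64.]
lever_handle scene 4 [335.5 160.9] [1.7 2.6] [-92. -28.  64.]
keeper top 3 [342.6 170. ] [2.  1.2] [41.  9. 64.]
loop_bar top 4 [340.4 167.1] [3.7 3.8] [43. -5. 64.]
loop_tab top 4 [345.7 161.7] [0.6 1.3] [ 17. -14.  64.]
lever_handle top 4 [355.4 161.5] [10.6  7.9] [-15.   2.  64.]
keeper [42.8  7.8 72.8] 4.1
loop_bar [ 49.6   5.4 147. ] 4.0
loop_tab [ 25.7  -6.8 140.7] 2.8
lever_handle [ -7.   11.5 137.3] 6.1
```

```bash
cat >> h.py <<'E'
from scipy.spatial.transform import Rotation as Ro
def Rt(p):
    n=-np.sin(p)*X+np.cos(p)*Z
    z=-n;y=-Y;return Ro.from_matrix(np.c_[np.cross(y,z),y,z])
def go(b,p):
    s=readout.sense();q=s['orientation'];R=Ro.from_quat([q[1],q[2],q[3],q[0]])
    print('t',round(s['time_s'],2),'d',np.round(tow(b)-s['position'],1),'rot',np.round((Rt(p)*R.inv()).as_rotvec(),3),
     'at',np.round(tob(s['position']),1),'F',np.round(tob(s['contact_force']+O),1),'gap',round(float(s['finger_gap']),1),'gf',round(float(s['grip_force']),1),manip.tip_extent)
E
python3 -c "
from h import *
go([-5,0,240],.53)"
```

```text
t 3.8 d [404.8 621.9  -5.3] rot [ 0.549 -0.244  1.681] at [-392.5  632.9  245.3] F [0.3 0.7 0.8] gap 85.2 gf 0.0 14.0
```

Request:
apply_moves --xyz '[[405,622,-5],[405,622,-5],[405,622,-5],[405,622,-5],[405,622,-5]]' --rotation '[[0.55,-0.24,1.68],[0.55,-0.24,1.68],[0.55,-0.24,1.68],[0.55,-0.24,1.68],[0.55,-0.24,1.68]]' --gripper '[0.1,0.1,0.1,0.1,0.1]' --force 40

```text
time_s: 4.3
position: [329.8, -435.8, 244.0]
orientation: [-0.105, 0.87, 0.478, 0.066]
contact_force: [0.8, 0.0, -0.8]
finger_gap: 47.0
grip_force: 0.0
```

```bash
python3 -c "
from h import *
go([-5,0,240],.53)"
```

```text
t 4.3 d [267.8 410.9  -4. ] rot [ 0.317 -0.142  0.969] at [-260.8  418.5  244. ] F [-0.3 -0.7 -0.8] gap 47.0 gf 0.0 14.0
```

Request:
apply_moves --xyz '[[268,411,-4],[268,411,-4],[268,411,-4],[268,411,-4],[268,411,-4]]' --rotation '[[0.32,-0.14,0.97],[0.32,-0.14,0.97],[0.32,-0.14,0.97],[0.32,-0.14,0.97],[0.32,-0.14,0.97]]' --gripper '[0.0,0.0,0.0,0.0,0.0]'

```text
time_s: 4.8
position: [466.5, -226.6, 241.9]
orientation: [-0.195, 0.629, 0.742, 0.122]
contact_force: [0.5, -0.1, 0.2]
finger_gap: 42.7
grip_force: 0.0
```

```bash
python3 -c "
from h import *
go([-5,0,240],.53)"
```

```text
t 4.8 d [131.2 201.6  -1.9] rot [ 0.086 -0.04   0.263] at [-130.7  205.1  241.9] F [-0.3 -0.4  0.2] gap 42.7 gf 0.0 14.0
```

Request:
apply_moves --xyz '[[131,202,-2],[131,202,-2],[131,202,-2],[131,202,-2],[131,202,-2]]' --rotation '[[0.086,-0.04,0.263],[0.086,-0.04,0.263],[0.086,-0.04,0.263],[0.086,-0.04,0.263],[0.086,-0.04,0.263]]' --gripper '[0.0,0.0,0.0,0.0,0.0]'

```text
time_s: 5.3
position: [597.9, -23.2, 239.6]
orientation: [-0.222, 0.517, 0.815, 0.14]
contact_force: [0.2, -1.6, -0.6]
finger_gap: 43.0
grip_force: 0.0
```

Run:
```python
from h import *
go([39.5,0,159],.53)
a=[]
for c in('scene','top'):
    I,D=read_camera(c);u,v=proj(c,tow([20,0,150])).astype(int);a.append(cv2.resize(I[v-50:v+50,u-50:u+50],(400,400),interpolation=cv2.INTER_CUBIC))
cv2.imwrite('pics/c.png',np.hstack(a))
```

```text
t 5.3 d [-19.4  38.5 -80.6] rot [ 0.    -0.002  0.004] at [ -3.5  -1.  239.6] F [-1.6  0.5 -0.6] gap 43.0 gf 0.0 14.0
```

View pics/c.png

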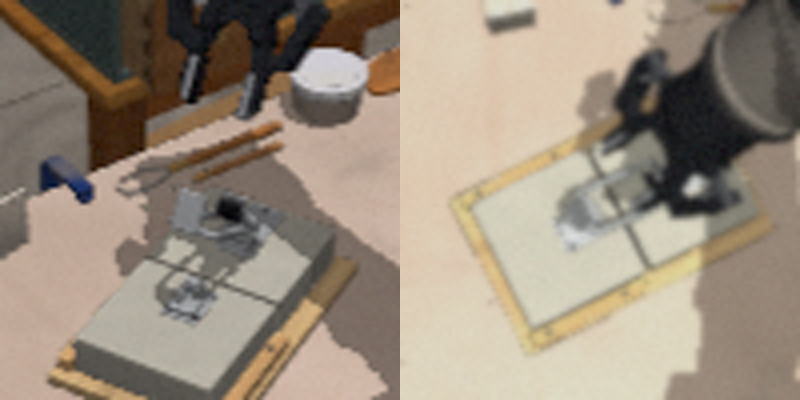

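Request:
apply_moves --xyz '[[-9,19,-40],[-19,38,-80],[-19,38,-80],[-19,38,-80],[-19,38,-80]]' --rotation '[[0,0,0],[0,0,0],[0,0,0],[0,0,0],[0,0,0]]' --gripper '[0,0,0,-0.4,-0.7]' --force 40

```text
time_s: 5.9
position: [579.1, 11.6, 160.7]
orientation: [-0.221, 0.518, 0.815, 0.14]
contact_force: [1.7, 2.6, -0.7]
finger_gap: 23.2
grip_force: 41.9
```

Request:
apply_moves --xyz '[[0,0,0],[0,0,0],[0,0,0]]' --rotation '[[0,0,0],[0,0,0],[0,0,0]]' --gripper '[-1,-1,-1]'

```text
time_s: 6.2
position: [578.5, 11.8, 160.2]
orientation: [-0.221, 0.518, 0.815, 0.14]
contact_force: [4.4, 3.2, -0.4]
finger_gap: 22.8
grip_force: 42.0
```

Run:
```python
from h import *
go([39.5,0,159],.53)
a=[]
for c in('scene','top'):
    I,D=read_camera(c);u,v=proj(c,tow([20,0,120])).astype(int);a.append(cv2.resize(I[v-40:v+40,u-40:u+40],(400,400),interpolation=cv2.INTER_CUBIC))
cv2.imwrite('pics/d.png',np.hstack(a))
```

```text
t 6.2 d [ 0.   3.4 -1.2] rot [ 0.001 -0.     0.005] at [ 36.4   1.5 160.2] F [ 1.  -5.4 -0.4] gap 22.8 gf 42.0 14.0
```

View pics/d.png

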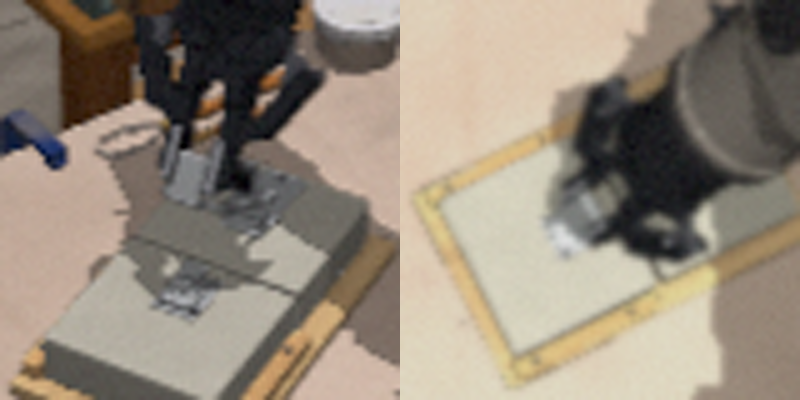

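Run:
```python
from h import *
r=np.array([79.4,74.2])
for d in(.12,.24,.36,.48,.6,.65,.7,.75,.8):
    c,s=np.cos(d),np.sin(d);q=np.array([c*r[0]+s*r[1],-s*r[0]+c*r[1]])-r
    print(d,np.round(q[0]*X+q[1]*Z-1*Y,1),np.round(d*Y,3))
```

```text
0.12 [ -2.7   7.9 -10. ] [-0.108 -0.052  0.   ]
0.24 [ -5.7  14.3 -21. ] [-0.217 -0.103  0.   ]
0.36 [ -8.1  19.4 -32.7] [-0.325 -0.155  0.   ]
0.48 [-10.   23.3 -45.1] [-0.433 -0.206  0.   ]
0.6 [-11.1  25.7 -57.8] [-0.542 -0.258  0.   ]
0.65 [-11.4  26.4 -63.2] [-0.587 -0.279  0.   ]
0.7 [-11.6  26.7 -68.6] [-0.632 -0.301  0.   ]
0.75 [-11.7  26.9 -74. ] [-0.677 -0.322  0.   ]
0.8 [-11.6  26.7 -79.5] [-0.722 -0.344  0.   ]
```

Request:
apply_moves --xyz '[[-2.7,7.9,-10],[-5.7,14.3,-21],[-8.1,19.4,-32.7],[-10,23.3,-45],[-11,25.7,-57.8]]' --rotation '[[-0.108,-0.052,0],[-0.217,-0.103,0],[-0.325,-0.155,0],[-0.433,-0.206,0],[-0.542,-0.258,0]]' --gripper '[-1,-1,-1,-1,-1]'

```text
time_s: 6.8
position: [567.2, 38.1, 102.5]
orientation: [0.033, 0.536, 0.844, -0.019]
contact_force: [1.3, -0.1, -1.2]
finger_gap: 22.9
grip_force: 42.3
```

Run:
```python
from h import *
go([64.4,0,102.4],-.07)
I,D=read_camera('scene')
u,v=proj('scene',tow([40,0,80])).astype(int);cv2.imwrite('pics/e.png',cv2.resize(I[v-40:v+40,u-40:u+40],(500,500),interpolation=cv2.INTER_CUBIC))
```

```text
t 6.8 d [ 0.6 -0.4 -0.1] rot [0.003 0.005 0.005] at [ 65.    0.4 102.5] F [-0.6 -1.1 -1.2] gap 22.9 gf 42.3 14.0
```

View pics/e.png

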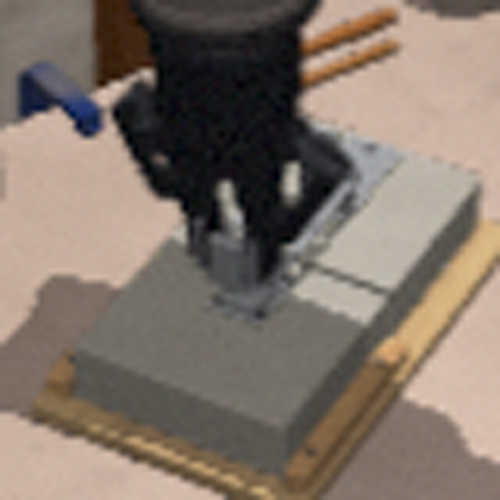

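Request:
apply_moves --xyz '[[-0.3,0.6,-5.4],[-0.5,1,-10.8],[-0.5,1,-10.8]]' --rotation '[[-0.045,-0.021,0],[-0.09,-0.043,0],[-0.09,-0.043,0]]' --gripper '[-1,-1,-1]'

```text
time_s: 7.15
position: [566.6, 40.3, 91.0]
orientation: [0.072, 0.532, 0.842, -0.045]
contact_force: [5.2, 3.0, 0.6]
finger_gap: 22.8
grip_force: 42.5
```

Request:
apply_moves --xyz '[[0,0,-2.5],[0,0,-2.5]]' --rotation '[[-0.022,-0.01,0],[-0.022,-0.01,0]]' --gripper '[-1,-1]'

```text
time_s: 7.35
position: [567.1, 39.4, 88.8]
orientation: [0.082, 0.533, 0.841, -0.051]
contact_force: [5.0, 3.2, -1.4]
finger_gap: 22.5
grip_force: 42.5
```

Request:
apply_moves --xyz '[[0,0,-2],[0,0,-2]]' --rotation '[[-0.018,-0.008,0],[-0.018,-0.008,0]]' --gripper '[-1,-1]'

```text
time_s: 7.55
position: [567.3, 39.1, 86.9]
orientation: [0.09, 0.532, 0.84, -0.056]
contact_force: [7.5, 2.8, 0.6]
finger_gap: 23.0
grip_force: 42.5
```

Run:
```python
from h import *
go([65.6,0,83],-.25)
```

```text
t 7.55 d [ 0.  -0.3 -3.9] rot [-0.034 -0.014  0.003] at [65.9 -0.1 86.9] F [-0.8 -8.   0.6] gap 23.0 gf 42.5 14.0
```

Request:
apply_moves --xyz '[[0.9,0.4,-1.5],[0.9,0.4,-1.5]]' --rotation '[[-0.013,-0.006,0],[-0.013,-0.006,0]]' --gripper '[-1,-1]'

```text
time_s: 7.75
position: [567.9, 39.2, 85.3]
orientation: [0.096, 0.532, 0.839, -0.06]
contact_force: [3.7, 3.4, 0.8]
finger_gap: 22.8
grip_force: 42.6
```

Request:
apply_moves --xyz '[[0,0,-1.5],[0,0,-1.5]]' --rotation '[[-0.013,-0.006,0],[-0.013,-0.006,0]]' --gripper '[-1,-1]'

```text
time_s: 7.95
position: [567.8, 39.1, 83.7]
orientation: [0.102, 0.532, 0.838, -0.064]
contact_force: [4.6, 2.4, 0.7]
finger_gap: 22.7
grip_force: 42.6
```

Request:
apply_moves --xyz '[[0,0,-1],[0,0,-1]]' --rotation '[[-0.009,-0.004,0],[-0.009,-0.004,0]]' --gripper '[-1,-1]'

```text
time_s: 8.15
position: [567.8, 39.1, 82.8]
orientation: [0.106, 0.532, 0.838, -0.067]
contact_force: [5.2, 3.3, -0.4]
finger_gap: 23.2
grip_force: 42.6
```

Request:
apply_moves --xyz '[[0,0,-1],[0,0,-1]]' --rotation '[[-0.009,-0.004,0],[-0.009,-0.004,0]]' --gripper '[-1,-1]'

```text
time_s: 8.35
position: [568.0, 38.9, 82.3]
orientation: [0.111, 0.531, 0.837, -0.07]
contact_force: [2.7, 2.9, 6.8]
finger_gap: 23.1
grip_force: 43.4
```

Request:
apply_moves --xyz '[[0,0,-1],[0,0,-1]]' --rotation '[[-0.009,-0.004,0],[-0.009,-0.004,0]]' --gripper '[-1,-1]'

```text
time_s: 8.55
position: [568.1, 39.0, 82.0]
orientation: [0.115, 0.531, 0.836, -0.073]
contact_force: [-3.9, 3.4, 22.8]
finger_gap: 22.9
grip_force: 45.0
```

Run:
```python
from h import *
go([65.6,0,81],-.26)
I,D=read_camera('scene')
u,v=proj('scene',tow([45,0,70])).astype(int);cv2.imwrite('pics/f.png',cv2.resize(I[v-30:v+30,u-30:u+30],(600,600),interpolation=cv2.INTER_CUBIC))
```

```text
t 8.55 d [-0.9 -0.1 -1. ] rot [0.011 0.006 0.005] at [65.3 -0.8 82. ] F [ 4.8  2.  22.8] gap 22.9 gf 45.0 14.0
```

View pics/f.png

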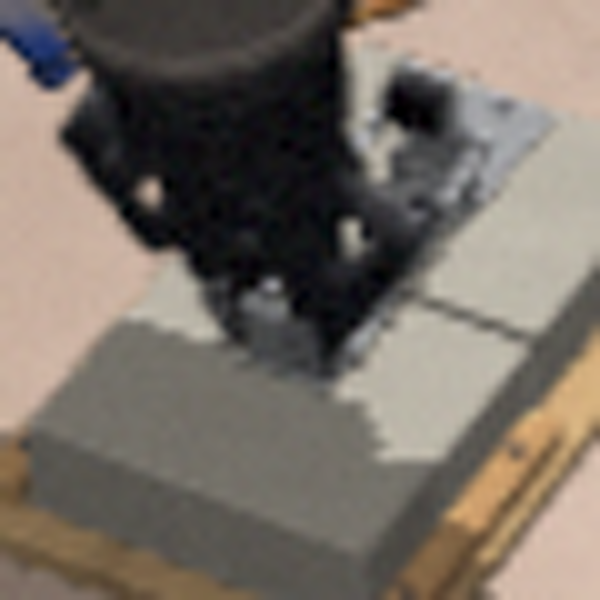

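Request:
apply_moves --xyz '[[0,0,1.2],[0,0,1.2]]' --rotation '[[0.01,0.005,0],[0.01,0.005,0]]' --gripper '[-1,-1]'

```text
time_s: 8.8
position: [568.1, 38.8, 82.4]
orientation: [0.11, 0.532, 0.837, -0.069]
contact_force: [4.7, 3.3, 4.8]
finger_gap: 22.7
grip_force: 42.9
```

Request:
apply_moves --xyz '[[0.9,-1.8,0.1],[1.7,-3.6,0.3],[2.6,-5.4,0.5],[2.6,-5.4,0.5]]' --rotation '[[0.009,0.004,0],[0.018,0.009,0],[0.027,0.013,0],[0.027,0.013,0]]' --gripper '[-1,-1,-1,-1]'

```text
time_s: 9.2
position: [570.6, 34.8, 83.1]
orientation: [0.097, 0.532, 0.839, -0.061]
contact_force: [-1.0, 10.2, 13.5]
finger_gap: 22.8
grip_force: 44.4
```

Run:
```python
from h import *
go([52,-0.8,84],-.175)
```

```text
t 9.2 d [ 3.3 -7.9  0.9] rot [0.048 0.024 0.004] at [60.6 -1.3 83.1] F [ 9.6 -3.5 13.5] gap 22.8 gf 44.4 14.0
```

Request:
apply_moves --xyz '[[0,0,0.7],[0.9,-1.8,0.9],[1.7,-3.6,1.1],[1.7,-3.6,1.1]]' --rotation '[[0,0,0],[0.009,0.004,0],[0.018,0.009,0],[0.018,0.009,0]]' --gripper '[-1,-1,-1,-1]'

```text
time_s: 9.6
position: [572.4, 30.4, 84.2]
orientation: [0.088, 0.533, 0.84, -0.056]
contact_force: [1.1, 5.8, 9.9]
finger_gap: 22.8
grip_force: 43.8
```

Run:
```python
from h import *
go([52,-0.8,84],-.175)
```

```text
t 9.6 d [ 1.5 -3.6 -0.2] rot [0.031 0.015 0.005] at [55.8 -1.  84.2] F [ 4.7 -3.5  9.9] gap 22.8 gf 43.8 14.0
```

Request:
apply_moves --xyz '[[0.9,-1.8,0],[1.7,-3.6,0.1],[1.7,-3.6,0.1]]' --rotation '[[0.009,0.004,0],[0.018,0.009,0],[0.018,0.009,0]]' --gripper '[-1,-1,-1]'

```text
time_s: 9.9
position: [574.2, 26.4, 84.2]
orientation: [0.08, 0.534, 0.84, -0.051]
contact_force: [1.7, 4.9, 7.8]
finger_gap: 23.3
grip_force: 43.6
```

Run:
```python
from h import *
go([52,-0.8,84],-.175)
```

```text
t 9.9 d [-0.3  0.5 -0.2] rot [0.013 0.006 0.005] at [51.4 -0.9 84.2] F [ 3.7 -3.6  7.8] gap 23.3 gf 43.6 14.0
```

Request:
apply_moves --xyz '[[0.4,-0.9,0.1],[0.9,-1.8,0.2],[0.9,-1.8,0.2]]' --rotation '[[0.004,0.002,0],[0.009,0.004,0],[0.009,0.004,0]]' --gripper '[-1,-1,-1]'

```text
time_s: 10.2
position: [574.6, 25.7, 84.2]
orientation: [0.075, 0.533, 0.841, -0.048]
contact_force: [-0.7, 9.0, 8.9]
finger_gap: 22.9
grip_force: 43.8
```

Request:
apply_moves --xyz '[[0.4,-0.9,0.1],[0.9,-1.8,0.2],[0.9,-1.8,0.2]]' --rotation '[[0.004,0.002,0],[0.009,0.004,0],[0.009,0.004,0]]' --gripper '[-1,-1,-1]'

```text
time_s: 10.5
position: [575.4, 24.0, 84.3]
orientation: [0.071, 0.534, 0.841, -0.045]
contact_force: [-0.2, 9.9, 8.7]
finger_gap: 22.8
grip_force: 43.6
```

Run:
```python
from h import *
go([52,-0.8,84],-.175)
```

```text
t 10.5 d [-1.6  2.9 -0.3] rot [-0.005 -0.003  0.004] at [48.7 -1.  84.3] F [ 9.  -4.   8.7] gap 22.8 gf 43.6 14.0
```

Request:
apply_moves --xyz '[[0,0,0],[0,0,0],[-2,5,30],[-5,10,60],[-5,10,60]]' --rotation '[[0,0,0],[0,0,0],[0,0,0],[0,0,0],[0,0,0]]' --gripper '[0,0,0,0,0]'

```text
time_s: 11.0
position: [571.2, 33.3, 147.1]
orientation: [0.073, 0.534, 0.841, -0.045]
contact_force: [0.4, 1.0, 0.1]
finger_gap: 42.7
grip_force: 0.0
```

Request:
apply_moves --xyz '[[-20,45,50],[-40,90,90],[-40,90,100],[-40,90,100]]' --rotation '[[0,0,0],[0,0,0],[0,0,0],[0,0,0]]' --gripper '[-1,-1,-1,-1]'

```text
time_s: 11.4
position: [530.2, 126.7, 247.4]
orientation: [0.073, 0.532, 0.842, -0.044]
contact_force: [-0.2, -0.1, 0.3]
finger_gap: -0.0
grip_force: 0.0
```

Run:
```python
from h import *
go([-45,0,150],0)
a=[]
for c in('scene','top'):
    Ds=[]
    for k in range(4):
        I,D=read_camera(c);Ds.append(D)
    P=tob(cloud(c,np.median(Ds,0)))
    q=P[(P[...,0]>-110)&(P[...,0]<85)&(abs(P[...,1])<26)&(P[...,2]>63)&(P[...,2]<135)]
    q=q[np.argsort(q[:,0])];print(c,' '.join('%d,%d,%d'%tuple(np.round(a)) for a in q[::1]))
    u,v=proj(c,tow([-10,0,80])).astype(int);h=40 if c=='scene' else 32;a.append(cv2.resize(I[v-h:v+h,u-h:u+h],(400,400),interpolation=cv2.INTER_CUBIC))
cv2.imwrite('pics/g.png',np.hstack(a))
```

```text
t 11.4 d [  84.7 -187.7  -97.4] rot [0.153 0.077 0.001] at [160.9  -4.2 247.4] F [-0.1  0.2  0.3] gap -0.0 gf 0.0 14.0
scene -82,-3,106 -79,-5,107 -78,7,108 -78,7,104 -77,8,96 -77,8,101 -72,3,111 -71,-5,113 -71,-12,110 -70,-1,110 -70,8,101 -70,-8,112 -70,8,114 -70,-4,110 -69,5,91 -69,8,106 -69,9,89 -68,-2,90 -68,5,106 -67,9,112 -67,9,99 -67,-10,109 -67,10,95 -67,-6,89 -66,2,110 -66,-2,108 -66,-2,104 -66,-13,100 -65,-6,107 -65,2,106 -65,-6,112 -65,6,112 -65,-9,89 -65,3,94 -65,7,91 -64,3,90 -64,7,105 -64,-8,95 -64,-9,108 -63,0,89 -63,-12,89 -62,9,85 -62,4,105 -62,5,88 -61,-3,107 -61,-22,86 -61,-10,87 -61,9,90 -61,-6,84 -61,6,84 -61,-7,102 -60,2,87 -60,-3,103 -60,-2,91 -60,-7,106 -60,-2,86 -60,1,105 -60,-2,99 -60,10,82 -60,9,104 -60,14,84 -59,18,86 -59,-10,101 -59,6,103 -59,-9,80 -59,-5,90 -58,-17,86 -58,2,102 -58,-5,82 -57,-12,84 -57,-8,86 -57,19,84 -57,8,83 -57,0,85 -57,4,87 -56,-20,86 -56,4,83 -55,-11,77 -55,1,82 -55,9,76 -55,-7,79 -55,-15,85 -55,21,81 -54,-3,81 -54,9,81 -54,5,80 -54,-18,84 -54,-18,80 -54,2,79 -53,-22,83 -53,-6,77 -52,18,86 -52,18,82 -52,-10,84 -51,-9,76 -51,7,70 -51
[... 3312 characters left out ...]
20,68 9,21,66 11,17,71 12,-21,69 12,20,68 14,-18,69 15,-23,65 15,18,67 17,-20,69 17,21,67 19,16,67 20,-21,69 20,19,65 22,-18,66 24,-6,70 24,2,70 24,18,69 25,-20,68 25,-3,68 25,21,67 26,5,73 27,16,67 27,-8,71 27,0,70 28,-22,66 28,-5,68 29,3,68 29,20,68 30,-19,65 30,-2,70 31,7,73 31,-15,65 32,-7,68 32,18,67 32,2,69 33,-12,64 33,-20,66 33,-3,69 34,5,71 35,-17,65 35,8,66 35,0,69 35,-8,70 36,-13,66 36,11,65 37,-5,69 37,3,70 38,-10,64 38,-2,66 38,6,67 40,1,63 40,-7,66 40,10,65 41,-12,64 41,-4,64 41,4,64 43,-1,63 43,8,64 45,11,64 45,3,71 45,-4,75 48,-8,88 48,0,90 48,8,90 50,11,86 50,-4,90 50,4,92 52,-1,90 52,-9,93 52,7,95 53,-6,90 53,10,91 53,2,94 55,-11,91 55,-3,91 55,5,93 56,-8,88 56,0,90 56,8,90
```

View pics/g.png

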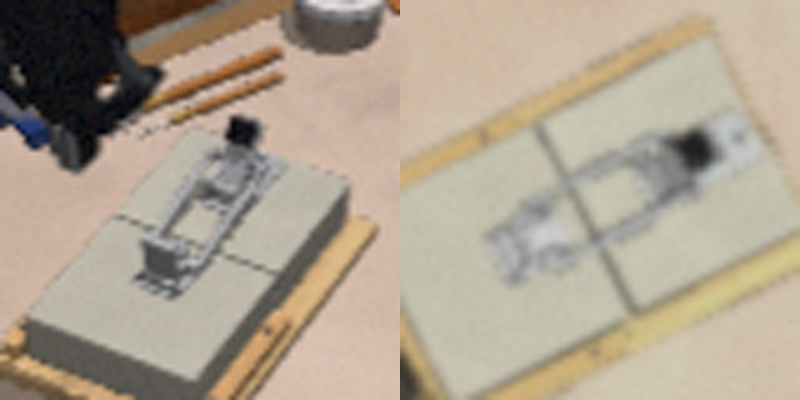

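```bash
cat >> h.py <<'E'
def tcp(th,h):
    return [-45-42*np.cos(th)+(h+14)*np.sin(th),0,66+42*np.sin(th)+(h+14)*np.cos(th)]
E
python3 - <<'E'
from h import *
print(np.round(tcp(.75,60),0),np.round(tcp(.75,26),0))
go(tcp(.75,60),-.7)
E
```

```text
[-25.   0. 149.] [-48.   0. 124.]
t 11.8 d [  76.5 -165.3  -94.1] rot [-0.477 -0.229  0.006] at [156.9  -2.  242.8] F [-0.8 -0.4 -0.8] gap -0.4 gf 0.0 14.0
```

Request:
apply_moves --xyz '[[20,-42,-10],[40,-83,-25],[58,-125,-50],[76,-165,-80],[76,-165,-94]]' --rotation '[[-0.13,-0.06,0],[-0.25,-0.12,0],[-0.37,-0.18,0],[-0.477,-0.229,0.006],[-0.477,-0.229,0.006]]' --gripper '[-1,-1,-1,-1,-1]'

```text
time_s: 12.3
position: [605.0, -45.2, 146.3]
orientation: [0.291, 0.5, 0.794, -0.186]
contact_force: [0.0, 0.7, -0.2]
finger_gap: 0.1
grip_force: 0.0
```

Run:
```python
from h import *
go(tcp(.75,26),-.7)
```

```text
t 12.3 d [ 11.4 -18.9 -22.4] rot [ 0.006 -0.002 -0.001] at [-26.5   2.1 146.3] F [ 0.6 -0.3 -0.2] gap 0.1 gf 0.0 14.0
```

Request:
apply_moves --xyz '[[6,-10,-11],[11.4,-18.9,-22.4],[11.4,-18.9,-22.4]]' --rotation '[[0,0,0],[0,0,0],[0,0,0]]' --gripper '[-1,-1,-1]'

```text
time_s: 12.6
position: [617.6, -62.8, 126.6]
orientation: [0.29, 0.502, 0.794, -0.183]
contact_force: [0.2, -0.1, 0.6]
finger_gap: -0.1
grip_force: 0.0
```

Request:
apply_moves --xyz '[[0.6,-1.2,-1.5],[1.2,-2.4,-3],[1.2,-2.4,-3]]' --rotation '[[0,0,0],[0,0,0],[0,0,0]]' --gripper '[-1,-1,-1]'

```text
time_s: 12.9
position: [618.9, -63.1, 125.0]
orientation: [0.291, 0.501, 0.794, -0.182]
contact_force: [0.1, 0.4, -0.3]
finger_gap: -0.1
grip_force: 0.0
```

Request:
apply_moves --xyz '[[0.6,-1.2,-1.5],[1.2,-2.4,-3],[1.2,-2.4,-3]]' --rotation '[[0,0,0],[0,0,0],[0,0,0]]' --gripper '[-1,-1,-1]'

```text
time_s: 13.2
position: [619.8, -65.8, 121.3]
orientation: [0.291, 0.501, 0.794, -0.182]
contact_force: [-0.5, -0.0, 0.4]
finger_gap: -0.2
grip_force: 0.0
```

Run:
```python
from h import *
go(tcp(.75,18),-.7)
```

```text
t 13.2 d [-1.1 -3.2 -3.3] rot [-0.     0.001 -0.001] at [-51.5  -2.4 121.3] F [0.2 0.5 0.4] gap -0.2 gf 0.0 14.0
```

Request:
apply_moves --xyz '[[-0.9,-1.8,-1.5],[-0.9,-1.8,-1.5]]' --rotation '[[0,0,0],[0,0,0]]' --gripper '[-1,-1]'

```text
time_s: 13.4
position: [618.6, -67.8, 119.7]
orientation: [0.29, 0.501, 0.794, -0.183]
contact_force: [-0.7, 0.7, -0.1]
finger_gap: -0.2
grip_force: 0.0
```

Request:
apply_moves --xyz '[[0.6,-1.2,-1.5],[0.6,-1.2,-1.5]]' --rotation '[[0,0,0],[0,0,0]]' --gripper '[-1,-1]'

```text
time_s: 13.6
position: [619.5, -68.9, 118.2]
orientation: [0.291, 0.501, 0.794, -0.182]
contact_force: [-1.7, 0.3, 0.2]
finger_gap: -0.5
grip_force: 0.0
```

Request:
apply_moves --xyz '[[0.6,-1.2,-1.5],[0.6,-1.2,-1.5]]' --rotation '[[0,0,0],[0,0,0]]' --gripper '[-1,-1]'

```text
time_s: 13.8
position: [620.3, -70.0, 116.9]
orientation: [0.291, 0.501, 0.794, -0.182]
contact_force: [0.2, 0.3, 0.2]
finger_gap: -0.0
grip_force: 0.3
```

Request:
apply_moves --xyz '[[0.6,-1.2,-1.5],[0.6,-1.2,-1.5]]' --rotation '[[0,0,0],[0,0,0]]' --gripper '[-1,-1]'

```text
time_s: 14.0
position: [620.9, -71.2, 115.4]
orientation: [0.291, 0.501, 0.794, -0.182]
contact_force: [0.5, -0.7, 1.4]
finger_gap: -0.1
grip_force: 0.5
```

Run:
```python
from h import *
go(tcp(.75,14),-.7)
```

```text
t 14.0 d [-1.  -0.3 -0.3] rot [-0.     0.002 -0.001] at [-56.8  -1.1 115.4] F [-0.8 -0.1  1.4] gap -0.1 gf 0.5 14.0
```

Run:
```python
from h import *
a=np.array(tcp(.75,14))
for th in np.arange(.7,-.16,-.05):
    d=np.array(tcp(th,14))-a;a+=d;print(round(th,2),np.round(d[0]*X+d[2]*Z,2))
print(.05*Y)
```

```text
0.7 [ 1.05 -2.2  -0.64]
0.65 [ 1.03 -2.17 -0.76]
0.6 [ 1.02 -2.13 -0.88]
0.55 [ 1.   -2.09 -1.  ]
0.5 [ 0.97 -2.04 -1.12]
0.45 [ 0.95 -1.99 -1.23]
0.4 [ 0.92 -1.93 -1.34]
0.35 [ 0.89 -1.87 -1.44]
0.3 [ 0.86 -1.8  -1.54]
0.25 [ 0.82 -1.73 -1.64]
0.2 [ 0.79 -1.65 -1.73]
0.15 [ 0.75 -1.57 -1.82]
0.1 [ 0.71 -1.49 -1.91]
0.05 [ 0.67 -1.4  -1.99]
-0.0 [ 0.62 -1.31 -2.06]
-0.05 [ 0.58 -1.22 -2.13]
-0.1 [ 0.53 -1.12 -2.2 ]
-0.15 [ 0.48 -1.02 -2.26]
[-0.04514303 -0.02149668  0.        ]
```

Request:
apply_moves --xyz '[[0.4,-1.5,-1.6],[0.4,-1.5,-1.6]]' --rotation '[[0,0,0],[0,0,0]]' --gripper '[-1,-1]'

```text
time_s: 14.2
position: [621.2, -72.7, 113.7]
orientation: [0.291, 0.501, 0.794, -0.182]
contact_force: [1.2, 0.8, 0.5]
finger_gap: 0.0
grip_force: 0.4
```

Request:
apply_moves --xyz '[[0.7,-1.4,-1.0],[0.7,-1.4,-1.0]]' --rotation '[[0.02,0.01,0],[0.02,0.01,0]]' --gripper '[-1,-1]'

```text
time_s: 14.4
position: [621.9, -74.5, 112.8]
orientation: [0.281, 0.504, 0.798, -0.177]
contact_force: [-0.3, 1.3, 1.0]
finger_gap: -0.0
grip_force: 0.3
```

Request:
apply_moves --xyz '[[1,-2.1,-0.9],[2,-4.2,-1.9],[2,-4.2,-1.9]]' --rotation '[[0.045,0.021,0],[0.09,0.043,0],[0.09,0.043,0]]' --gripper '[-1,-1,-1]'

```text
time_s: 14.7
position: [624.2, -79.7, 111.5]
orientation: [0.241, 0.512, 0.81, -0.151]
contact_force: [0.7, -0.5, 0.9]
finger_gap: -0.3
grip_force: 0.3
```

Run:
```python
from h import *
go(tcp(.55,12),-.55)
for c in('scene','top'):
    Ds=[read_camera(c)[1] for k in range(3)]
    P=tob(cloud(c,np.median(Ds,0)))
    q=P[(P[...,0]>-110)&(P[...,0]<-20)&(abs(P[...,1])<26)&(P[...,2]>63)&(P[...,2]<125)]
    q=q[np.argsort(q[:,0])];print(c,' '.join('%d,%d,%d'%tuple(np.round(a)) for a in q[::2]))
I,D=read_camera('scene');u,v=proj('scene',tow([-60,0,90])).astype(int);h=25
cv2.imwrite('pics/k.png',cv2.resize(I[v-h:v+h,u-h:u+h],(600,600),interpolation=cv2.INTER_CUBIC))
```

```text
t 14.7 d [ 0.2 -1.4 -1.4] rot [0.024 0.014 0.001] at [-65.8  -0.4 111.5] F [-0.8 -0.4  0.9] gap -0.3 gf 0.3 14.0
scene -82,10,94 -77,9,88 -74,7,76 -73,3,88 -72,0,88 -71,-8,90 -70,-11,85 -69,9,89 -69,5,83 -69,-2,85 -68,9,99 -67,14,79 -66,19,77 -65,-5,86 -65,-16,77 -64,8,83 -64,0,80 -64,12,80 -63,-4,83 -63,4,100 -63,1,77 -61,-10,78 -61,-22,82 -60,1,100 -60,-6,80 -59,3,75 -59,11,79 -58,-8,76 -57,19,79 -57,8,79 -56,11,116 -56,-11,77 -55,-19,78 -55,8,111 -54,-6,71 -54,6,76 -53,22,78 -53,-6,76 -53,2,75 -53,-18,85 -52,-9,76 -51,-8,72 -50,6,118 -49,-15,71 -49,3,118 -48,20,77 -48,9,68 -47,17,76 -47,-22,78 -47,2,75 -45,-18,81 -45,1,124 -44,3,73 -44,-12,67 -44,7,70 -43,-8,73 -42,-16,66 -42,-16,71 -41,9,68 -40,-19,76 -40,17,77 -38,22,80 -33,-23,79 -28,23,78 -28,-16,80 -28,23,75 -27,16,77 -26,20,75 -24,-18,74 -22,-24,73
top -89,-10,98 -89,6,98 -88,1,96 -87,-12,93 -87,-4,93 -85,8,95 -82,-5,101 -80,-9,102 -80,-1,103 -78,-6,106 -77,3,112 -76,-8,99 -75,6,113 -73,-12,109 -70,-3,121 -70,5,123 -69,1,122 -67,11,120 -67,-9,117
```

View pics/k.png

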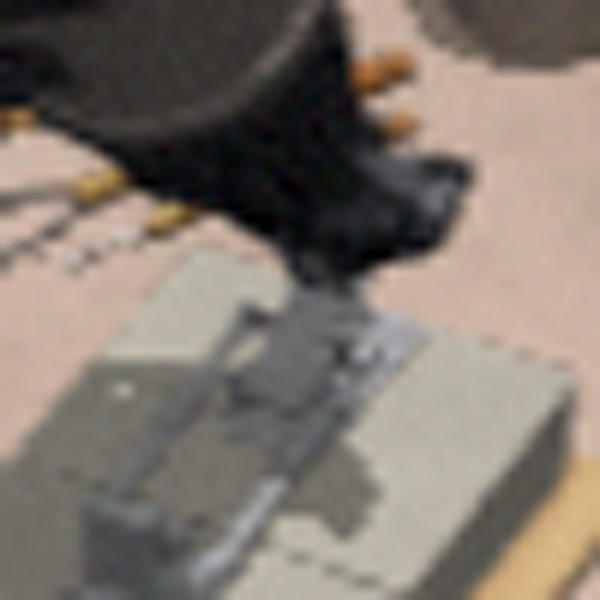

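Request:
apply_moves --xyz '[[1,-2,-1.1],[1.9,-4,-2.3],[1.9,-4,-2.3]]' --rotation '[[0.045,0.021,0],[0.09,0.043,0],[0.09,0.043,0]]' --gripper '[-1,-1,-1]'

```text
time_s: 15.35
position: [626.1, -83.1, 109.0]
orientation: [0.201, 0.519, 0.821, -0.126]
contact_force: [0.8, 0.6, 1.5]
finger_gap: 0.3
grip_force: 0.8
```

Request:
apply_moves --xyz '[[0.9,-1.9,-1.3],[0.9,-1.9,-1.3]]' --rotation '[[0.045,0.021,0],[0.045,0.021,0]]' --gripper '[-1,-1]'

```text
time_s: 15.55
position: [626.8, -84.9, 107.5]
orientation: [0.181, 0.522, 0.826, -0.113]
contact_force: [1.4, 0.0, 3.0]
finger_gap: -0.3
grip_force: 1.1
```

Request:
apply_moves --xyz '[[0.9,-1.9,-1.4],[0.9,-1.9,-1.4]]' --rotation '[[0.045,0.021,0],[0.045,0.021,0]]' --gripper '[-1,-1]'

```text
time_s: 15.75
position: [627.6, -86.7, 106.0]
orientation: [0.16, 0.525, 0.83, -0.1]
contact_force: [0.8, -0.7, 2.4]
finger_gap: -0.2
grip_force: 1.2
```

Run:
```python
from h import *
go(tcp(.35,12),-.35)
```

```text
t 15.75 d [ 0.3 -1.9 -1.1] rot [0.027 0.015 0.   ] at [-73.6  -0.5 106. ] F [-1.  -0.4  2.4] gap -0.2 gf 1.2 14.0
```

Request:
apply_moves --xyz '[[0.9,-1.9,-1.5],[1.7,-3.7,-3.0],[1.7,-3.7,-3.0]]' --rotation '[[0.045,0.021,0],[0.09,0.043,0],[0.09,0.043,0]]' --gripper '[-1,-1,-1]'

```text
time_s: 16.05
position: [629.2, -90.6, 102.7]
orientation: [0.119, 0.529, 0.837, -0.074]
contact_force: [0.8, 0.4, 2.1]
finger_gap: -0.3
grip_force: 1.2
```

Request:
apply_moves --xyz '[[0.8,-1.7,-1.7],[1.5,-3.3,-3.5],[1.5,-3.3,-3.5]]' --rotation '[[0.045,0.021,0],[0.09,0.043,0],[0.09,0.043,0]]' --gripper '[-1,-1,-1]'

```text
time_s: 16.35
position: [630.6, -93.9, 99.0]
orientation: [0.077, 0.532, 0.842, -0.048]
contact_force: [0.8, -0.1, 2.0]
finger_gap: -0.2
grip_force: 1.0
```

Run:
```python
from h import *
go(tcp(.15,12),-.15)
```

```text
t 16.35 d [ 0.5 -1.1 -1. ] rot [0.028 0.014 0.001] at [-81.4  -0.   99. ] F [-0.4 -0.7  2. ] gap -0.2 gf 1.0 14.0
```

Request:
apply_moves --xyz '[[0.7,-1.6,-1.9],[1.4,-3,-3.8],[1.4,-3,-3.8]]' --rotation '[[0.045,0.021,0],[0.09,0.043,0],[0.09,0.043,0]]' --gripper '[-1,-1,-1]'

```text
time_s: 16.65
position: [631.8, -97.0, 94.9]
orientation: [0.035, 0.534, 0.844, -0.022]
contact_force: [-0.1, -1.1, 0.8]
finger_gap: 0.3
grip_force: 0.5
```

Request:
apply_moves --xyz '[[0.2,-0.5,-1],[0.2,-0.5,-1]]' --rotation '[[0.022,0.01,0],[0.022,0.01,0]]' --gripper '[-1,-1]'

```text
time_s: 16.85
position: [632.0, -96.5, 94.2]
orientation: [0.024, 0.533, 0.845, -0.015]
contact_force: [-0.3, 0.0, 0.3]
finger_gap: 0.2
grip_force: 0.1
```

Request:
apply_moves --xyz '[[0.2,-0.5,-1],[0.2,-0.5,-1]]' --rotation '[[0.022,0.01,0],[0.022,0.01,0]]' --gripper '[-1,-1]'

```text
time_s: 17.05
position: [632.5, -97.3, 93.4]
orientation: [0.014, 0.534, 0.845, -0.007]
contact_force: [-1.3, 0.3, 0.5]
finger_gap: 0.0
grip_force: 0.5
```

Run:
```python
from h import *
go(tcp(0,12),0)
```

```text
t 17.05 d [ 0.4 -1.6 -1.4] rot [0.027 0.015 0.   ] at [-85.3  -0.3  93.4] F [0.9 1.  0.5] gap 0.0 gf 0.5 14.0
```

Request:
apply_moves --xyz '[[0.2,-0.5,-1],[0.2,-0.5,-1]]' --rotation '[[0.02,0.01,0],[0.02,0.01,0]]' --gripper '[-1,-1]'

```text
time_s: 17.25
position: [632.9, -97.7, 92.6]
orientation: [0.004, 0.534, 0.845, -0.001]
contact_force: [-1.3, 0.5, 3.8]
finger_gap: -0.1
grip_force: 2.0
```

Request:
apply_moves --xyz '[[0,0,-1],[0,0,-1]]' --rotation '[[0,0,0],[0,0,0]]' --gripper '[-1,-1]'

```text
time_s: 17.45
position: [633.0, -97.6, 92.4]
orientation: [0.005, 0.534, 0.846, -0.002]
contact_force: [-2.8, 0.7, 12.9]
finger_gap: -0.4
grip_force: 6.7
```

Request:
apply_moves --xyz '[[0,0,-0.8],[0,0,-0.8]]' --rotation '[[0,0,0],[0,0,0]]' --gripper '[-1,-1]'

```text
time_s: 17.65
position: [633.1, -97.6, 92.3]
orientation: [0.005, 0.534, 0.846, -0.002]
contact_force: [-8.0, 0.5, 23.0]
finger_gap: -0.1
grip_force: 11.2
```

Request:
apply_moves --xyz '[[0,0,0],[0,0,30],[0,0,70],[20,-40,110],[40,-80,150]]' --rotation '[[0,0,0],[0,0,0],[0,0,0],[0,0,0],[0,0,0]]' --gripper '[-1,-1,-1,-1,-1]'

```text
time_s: 18.15
position: [666.3, -164.2, 229.4]
orientation: [0.005, 0.533, 0.846, -0.002]
contact_force: [0.9, -1.1, 0.7]
finger_gap: 0.1
grip_force: 0.0
```

Request:
apply_moves --xyz '[[-20,-45,20],[-40,-90,30],[-60,-140,30],[-60,-140,30]]' --rotation '[[0,0,0],[0,0,0],[0,0,0],[0,0,0]]' --gripper '[-1,-1,-1,-1]'

```text
time_s: 18.55
position: [602.6, -311.8, 257.4]
orientation: [0.005, 0.537, 0.843, -0.003]
contact_force: [-0.1, -0.8, -0.9]
finger_gap: -0.1
grip_force: 0.0
```

Run:
```python
from h import *
a=[]
for c in('scene','top'):
    Ds=[]
    for k in range(4):
        I,D=read_camera(c);Ds.append(D)
    P=tob(cloud(c,np.median(Ds,0)))
    q=P[(P[...,0]>-110)&(P[...,0]<75)&(abs(P[...,1])<26)&(P[...,2]>61)&(P[...,2]<135)]
    q=q[np.argsort(q[:,0])];print(c,' '.join('%d,%d,%d'%tuple(np.round(a)) for a in q[::2]))
    u,v=proj(c,tow([-10,0,70])).astype(int);h=36 if c=='scene' else 28;a.append(cv2.resize(I[v-h:v+h,u-h:u+h],(400,400),interpolation=cv2.INTER_CUBIC))
cv2.imwrite('pics/m.png',np.hstack(a))
```

```text
scene -97,7,78 -94,4,79 -93,9,68 -91,-6,81 -90,7,69 -87,0,82 -86,-4,81 -85,5,81 -84,-7,81 -83,10,79 -82,-5,79 -82,3,82 -81,-5,71 -81,-5,75 -80,-8,79 -79,9,68 -79,9,64 -78,-7,76 -78,-11,79 -77,1,80 -76,-10,68 -75,-5,70 -74,8,67 -71,-7,68 -70,6,69 -67,3,70 -66,11,69 -66,-20,71 -65,0,70 -64,20,70 -64,20,75 -63,-19,64 -61,-2,72 -60,-2,68 -60,18,72 -60,3,71 -59,19,69 -59,-9,71 -57,-20,73 -55,5,71 -53,-10,70 -53,22,70 -52,-5,69 -50,8,71 -49,13,69 -48,21,69 -47,21,73 -47,-22,70 -45,10,70 -45,-9,72 -44,-21,67 -44,7,70 -43,-12,67 -43,-4,71 -43,-12,72 -42,4,65 -41,1,74 -41,9,68 -40,13,71 -39,-14,65 -38,-13,61 -35,20,72 -33,21,70 -32,22,67 -31,-18,69 -28,19,73 -27,-19,71 -24,-18,70 -23,18,71 -22,-16,67 -19,-19,68 -18,21,72 -17,-18,65 -15,-20,71 -14,19,65 -11,-18,65 -8,-21,71 -5,20,68 -3,-18,67 2,-19,70 5,18,69 5,-17,68 9,-19,70 13,22,69 17,20,66 24,21,67 25,6,66 30,8,75 32,21,68 32,17,72 33,14,67 39,5,94 41,10,71 42,10,89 43,11,81 43,11,95 44,12,78 46,-10,70 47,5,99 47,-10,62 47,6,91 47,2,85 47,6,69 48,10,97 48,-9,81 48,-9,98 48,-5,100 48,-9,90 48,7,75 49,11,81 49,-9,77 49,11,68 49,11,73 49,-1,
[... 607 characters left out ...]
-50,-6,70 -49,5,65 -49,-3,68 -47,-16,66 -47,0,69 -47,8,69 -46,20,65 -45,3,69 -45,-5,70 -44,15,64 -44,-10,68 -42,2,66 -42,-6,69 -41,-20,67 -38,17,70 -37,20,66 -35,15,67 -33,18,70 -32,21,65 -30,17,68 -29,20,68 -27,15,66 -25,18,68 -24,21,68 -22,17,71 -21,20,68 -19,-18,68 -17,18,70 -16,-20,68 -14,16,67 -12,20,67 -10,-23,66 -8,-20,65 -6,16,66 -4,20,69 -1,18,67 0,21,65 4,-22,67 5,-18,67 9,-20,68 10,16,65 12,20,69 15,18,66 17,21,65 20,-22,66 22,-18,66 22,7,69 24,-6,71 25,-20,67 26,-3,72 27,16,65 27,0,70 28,19,65 29,3,70 30,-10,66 30,7,69 31,-15,66 32,10,66 32,2,70 33,13,66 34,-3,71 35,8,64 35,0,69 36,11,65 38,-2,64 38,6,67 42,-4,97 44,-9,93 44,7,94 45,-6,94 46,2,95 47,-2,95 49,10,72 49,1,94 49,3,79
```

View pics/m.png

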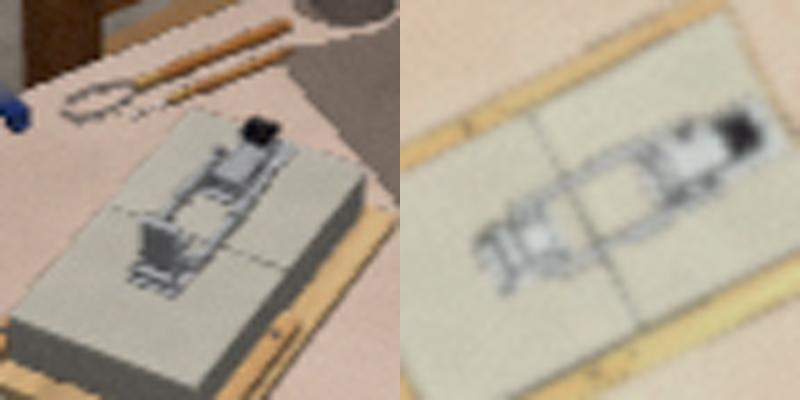

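The picture shows the lever flat, the loop's bar under the lip and the seam shut to a hairline, with the arm clear of everything.

```bash
python3 -c "
from plant import job
print(job.close_job())"
```

```text
the job is handed in; nothing more can be done
None
```

The mould is closed and the job is handed in: in the last pictures the loop sits behind the keeper, the lever is flat on its stop and the seam is shut to a hairline, but handing in returned no verdict.

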